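Load a wooden strip under the sprung hold-down of the filing jig

TASK

Pick up the loose wooden strip, lay it in the jig's channel bevelled end first, and push it along so that its nose forces the sprung red hold-down arm up and slips beneath the roller; do not touch the red arm with the gripper. The end stop is hidden under the arm and set at a different depth each time, so keep pushing until you feel the nose press on its rubber pad (some 8 N on top of the sliding drag, never over 15 N on the stop), then let go and move clear so that the strip stays fully home under the roller. Leave the things lying around where they are.

Things in the scene. Friction and masses are not known exactly. Their poses are not given: they have to be found in the camera images.
- strip_center (a point): Middle of the loose wooden strip (156 x 20 x 14 mm, about 40 g), 7 mm above its underside. x runs along the strip towards its bevelled nose, 78 mm from here; the square rear end is 78 mm the other way; z up. Grip it across its 20 mm width about 20 mm from the rear end, as its last 44 to 64 mm stay outside the jig.
- strip_nose (a point): Middle of the lower edge of the strip's bevelled nose (level with its underside), axes as strip_center. The nose (paler wood) is 5 mm high at the tip and its top slopes up to the full 14 mm over 16 mm of length.
- jig: Fixed board 160 x 74 x 14 mm; origin on the table under the middle of its mouth edge, x along the channel, the way the strip is pushed, z up. Bed (upper face) 14 mm above the origin. Aluminium rails, 10 mm above the bed, leave a channel 24 mm wide from x = 26 to 82 mm; from x = 26 back to 3 mm they flare like a funnel to about 37 mm. The strip is waxed and slides easily unless pressed down.
- hold_arm (a joint): Lift angle of the red sprung arm, rad: 0 at rest (down), up to 0.5; about 0.09 with the strip under the roller. It bears on the strip with 5 to 8 N. Pushing the nose under takes roughly 4 to 10 N along the channel, sliding on beneath it roughly 2 to 5 N, before the stop adds its own force.
- roller_axle (a point): Centre of the white roller (16 mm diameter, 20 mm wide) at the free end of the red arm, over the channel 68 mm from the mouth edge. At rest its lowest point is 7 mm above the bed; its axle lies 15 mm above the bed.
- roller: The white roller itself, origin on its axle (turns freely). Behind it the arm's pivot lies 142 mm from the mouth edge; arm and pivot cheeks reach up to about 48 mm above the table. Under the arm, anywhere from 92 to 112 mm from the mouth edge, sits the face of the end stop, with a rubber pad that yields 1 mm for each 8 N; its setting is not measured.
- strip: The strip, origin at the centre of its underside, axes as strip_center.
- file_green: Bystander: file with a green handle, 142 mm long; origin at the centre of its underside. Leave alone.
- pliers_red: Bystander: small red-handled pliers, 129 mm long; origin at the centre of its underside. Leave alone.
- wood_spool: Bystander: small wooden thread spool, 26 mm across, 29 high; origin at the centre of its underside. Leave alone.
- wood_block: Bystander: dark wood block 24 x 21 x 34 mm; origin at the centre of its underside. Leave alone.
- magnet: Bystander: small round grey-and-white magnet, 23 mm; origin at the centre of its underside. Leave alone.
- eraser: Bystander: white eraser 58 mm long; origin at the centre of its underside. Leave alone.

How it is judged:
On the way, in this order (a step that is already met when the one before it is completed fails the run):
1. the strip has pushed the hold-down arm up and its nose is more than 5 mm past the roller's axle (value of joint hold_arm above 0.07 rad and x of strip_nose in the frame of jig above 0.075 m and contact force between strip and roller above 2 N), for 0.1 s.
2. the strip presses on the end stop with more than 4 N for 0.2 s (contact force between strip and end_stop above 4 N), for 0.2 s.
At the end, for the whole second after the job is handed in: Strip nose within 2.5 mm of the stop pad (at most 4 mm into it), 5 mm of its middle and 3 mm of bed height; strip in line with the channel (0.1 rad), flat (0.06 rad), at rest, released; arm lifted 0.07 to 0.13 rad, its roller bearing on the strip with over 3 N (x of strip_nose in the frame of end_stop between -0.0025 and 0.004 m and y of strip_nose in the frame of end_stop between -0.005 and 0.005 m and z of strip_nose in the frame of end_stop between -0.003 and 0.003 m and angle between the x axis of strip_center and the x axis of jig, either way round below 0.1 rad and angle between strip_center's own z axis and vertical below 0.06 rad and value of joint hold_arm between 0.07 and 0.13 rad and contact force between strip and roller above 3 N and linear speed of strip below 0.01 m/s and contact force between the fingers and strip below 0.1 N); the robot touches nothing.
It fails at once if the strip is rammed into the end stop (more than 15 N) (contact force between strip and end_stop above 15 N).
It fails at once if the gripper touches the red hold-down arm or its roller (more than 2 N) (contact force between any of the fingers, the arm and hold_arm above 2 N).
It fails at once if a bystander is moved more than 15 mm (distance of any of file_green, pliers_red, wood_spool, wood_block, magnet, eraser from where it was at the start of the episode above 0.015 m).
It also fails if it takes over 67 s, if anything falls off the work surface, if the arm or the gripper's body presses on something with over 40 N, if the wrist force passes 120 N, or if a joint passes its speed limit or range.

ROBOT

A 6-joint arm with a two-finger parallel gripper is mounted at the origin on a cart in front of the work surface, level with it; the furniture and walls round the work are solid. World frame = base frame: x ahead of the robot, y to its left, z up, the work surface at z = 0. Lengths are in m, angles in rad, forces in N, time in s.
With the tool pointing down it reaches from about 0.35 to 0.85 m from the base axis. Payload 8.1 kg.
Tool frame: the origin (TCP) lies midway between the tips of the shut fingers; the grasp point (between the pads) lies 19 mm behind it; z points along the fingers, y is the line along which they close (so a half turn about z gives the same grasp; the last joint's range is limited). The gripper opens to 85 mm and grips with 20 to 120 N. Pads are 22 mm wide; open, the fingers measure 114 mm over their backs; the gripper's body (76 mm by 85 mm) begins 54 mm behind the grasp point. The pads swing forward as they close: fully open they stand 13 mm farther back than shut.
Start: joints at [-0.085, 0.13, 1.488, -0, 1.523, -0.085], TCP at [0.6, 0, 0.231] pointing down, gripper open.
Joint ranges: [-2.96, 2.96], [-0.89, 2.26], [0.02, 2.5], [-1.34, 4.48], [0, 2.73], [-2.66, 2.66]. Speed limits (rad/s): [2.39, 2.39, 2.79, 3.14, 3.14, 3.14].

INTERFACE

Orientations are given as a rotation vector (axis times angle).
In Python, from station import bot, camera, camera_params, job, models gives the robot as it stands. The module is installed in compiled form; this text tells all that it offers.
- The arm moves only by the shell command python3 -m crank 'ROWS' [FORCE]. ROWS is JSON, a list of rows, each a list of 3 entries, a list of its own where there are three numbers: the shift along the tool's x, y, z scaled (see below), then the turn, a rotation vector about the tool's x, y, z scaled (see below), then the finger opening in mm, from 0 to 85.4. In form: [[[x, y, z], [wx, wy, wz], gripper], ...]. A call has 1 to 20 rows; each row shifts and turns the commanded pose from where the row before left it, along the tool's axes as they then stand; what a row does not reach is not made up. The controller multiplies each number of a shift by 150 mm and each number of a turn by 0.08 rad. A row lasts 1/12 s, in which the tool goes at most 41.7 mm and 7.16 degrees, less where a joint would pass 70% of its speed; a pose out of reach is approached as far as the arm can. A call with a number of a shift or a turn outside -1 to 1 is refused whole. A call with a gripper value outside its range is refused whole. The fingers move at their own pace and stop on an object; FORCE is the grip in N (left out, the last holds). Time passes only in rows, so rows that do not move let the fingers close. It gives the time, the measured TCP pose, the force, the opening and the grip force at its end, in the units of the state.
- bot.get_state(): the state, without advancing time (a new reading comes with each control period).
- camera(name): name is "scene" or "side" or "wrist"; returns the picture (400x640x3 uint8, red, green, blue); there is no depth.
- camera_params(name): a dict with "fx", "fy", "cx", "cy" (pixels), "R" (3x3) and "t" (3): a world point X has camera coordinates R X + t. Camera axes: x right, y down, z forward; pixel columns grow to the right and rows downward; lengths in m; the calibration is good to about 2 mm. A picture is of the moment at which its call begins: read the wrist's pose just before it. camera_params takes no time and is no camera call; for the wrist camera it gives the pose at the moment of the call.
- job.finish_job(): hands the job in; it is judged then, once.
Trained networks look in the newest picture that a camera, given by its name, has taken for a name from the list of things; names that differ only in an ending like _2 or _b are one class to them, and where a whole thing is asked for, a point or a joint stands for the part that bears it (a point fixed in the world has none). Each returns a list of dicts, best first, with "p" (0 to 1); they miss things now and then, are a little off and sometimes report something else, mostly with a low value. They report only what shows in the picture. A call takes as long as a camera call.
- models.outline_of(camera, target): "mask" (400x640 bool, what is visible of it) and "location" ([column, row] in pixels, amid what is visible of it).
The state is a dict: "clock": time; "joints": joint angles; "joint_velocities": joint speeds; "effort": joint torques, N m; "eef_pos": TCP position; "tool_rot": TCP orientation; "wrist_force": force on the tool from outside, world axes, zero at the start; "moment": the same for the moment, N m; "finger_gap": finger opening in m; "finger_force": force on a finger pad.
Only numpy, scipy, OpenCV 4.12 (cv2) and the standard library are available. Lean on these libraries where they do the work, as an engineer would, in place of code of your own. Each camera call takes 0.05 s, during which the arm holds its last target. There are 200 camera calls.

## Working session

There is one attempt and no reset: what is moved stays moved. The work goes in short steps, Python scripts to look and compute and a shell command to move; the robot and the scene stay as the last step left them, time stands still between calls to the robot, and variables do not carry over. Pictures are saved under pics/ and viewed, at most 10 in all, crops included, and the job is handed in when it is done.

```bash
mkdir -p pics; cat > h.py <<'E'
import numpy as np, cv2
from station import bot, camera, camera_params, job, models
def px2w(name,uv,z,P=None):
    P=P or camera_params(name); R=np.array(P["R"]);t=np.array(P["t"])
    d=R.T@np.array([(uv[0]-P["cx"])/P["fx"],(uv[1]-P["cy"])/P["fy"],1]); c=-R.T@t
    return c+d*(z-c[2])/d[2]
def w2px(name,X,P=None):
    P=P or camera_params(name); c=np.array(P["R"])@np.array(X)+np.array(P["t"])
    return np.array([P["fx"]*c[0]/c[2]+P["cx"],P["fy"]*c[1]/c[2]+P["cy"]])
def save(n,im): cv2.imwrite(f"pics/{n}.png",im[:,:,::-1])
E
python3 - <<'E'
from h import *
a=camera("scene");b=camera("side");c=camera("wrist")
save("scene",a);save("wrist",c);save("side",b)
for n in("scene","wrist","side"):
  P=camera_params(n);print(n,"cam at",-np.array(P["R"]).T@np.array(P["t"]),P["fx"])
  for t in("strip","jig","roller"):
    for r in models.outline_of(n,t)[:2]: print(t,round(r["p"],2),r["location"],px2w(n,r["location"],0.01).round(3), cv2.minAreaRect(np.argwhere(r["mask"])[:,::-1].astype(np.float32)))
print(bot.get_state())
E
```

```text
scene cam at [ 0.24604537 -0.75611796  0.71935181] 458.8239468400566
strip 0.69 [286.9, 275.5] [ 0.436 -0.189  0.01 ] ((289.0077209472656, 277.4669189453125), (11.235071182250977, 62.064697265625), 13.091893196105957)
strip 0.4 [347.0, 200.1] [ 0.65  -0.028  0.01 ] ((346.5, 198.5), (17.0, 13.0), 90.0)
jig 0.77 [302.8, 186.7] [0.572 0.06  0.01 ] ((302.20001220703125, 182.89999389648438), (30.67409324645996, 55.97231674194336), 18.434947967529297)
roller 0.47 [300.7, 182.7] [0.573 0.077 0.01 ] ((300.5, 181.0), (6.0, 7.0), 90.0)
wrist cam at [0.59956189 0.06418389 0.3733687 ] 323.97532944577057
strip 0.73 [307.3, 81.2] [0.588 0.093 0.01 ] ((309.939453125, 82.96836853027344), (31.272979736328125, 93.69825744628906), 33.9297981262207)
strip 0.56 [227.0, 268.9] [ 0.487 -0.127  0.01 ] ((226.97972106933594, 268.6846008300781), (25.040979385375977, 13.466282844543457), 82.23483276367188)
jig 0.72 [300.4, 102.5] [0.581 0.071 0.01 ] ((298.8461608886719, 102.23078918457031), (73.22042846679688, 155.8707733154297), 33.690067291259766)
roller 0.8 [288.3, 117.9] [0.567 0.055 0.01 ] ((288.2400207519
[... 822 characters left out ...]
nts': array([-8.53972149e-02,  1.30362949e-01,  1.48819087e+00,  2.12829403e-05,
        1.52299682e+00, -8.53909551e-02]), 'joint_velocities': array([ 7.53167674e-04, -4.14996505e-05,  1.17155108e-03, -1.03872206e-03,
       -1.37956647e-04,  1.16816902e-04]), 'effort': array([-2.75274415e-04, -5.68962657e+01, -5.00592041e+01, -1.50334945e-04,
        1.61388012e-03, -5.77364716e-06]), 'eef_pos': array([6.00013542e-01, 3.06376280e-05, 2.31319386e-01]), 'tool_rot': array([2.22143651e+00, 2.22142035e+00, 6.80520818e-05]), 'wrist_force': array([ 0.28670789, -0.06702996, -0.03591952]), 'moment': array([0.06552651, 0.00964122, 0.00383561]), 'finger_force': 0.0, 'finger_gap': 0.08589182231225409}
```

View pics/scene.png

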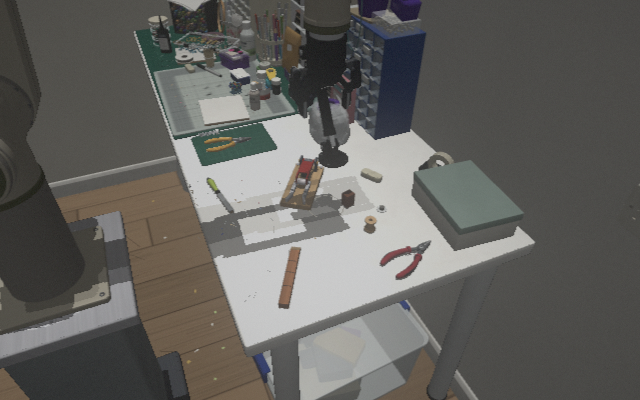

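View pics/wrist.png

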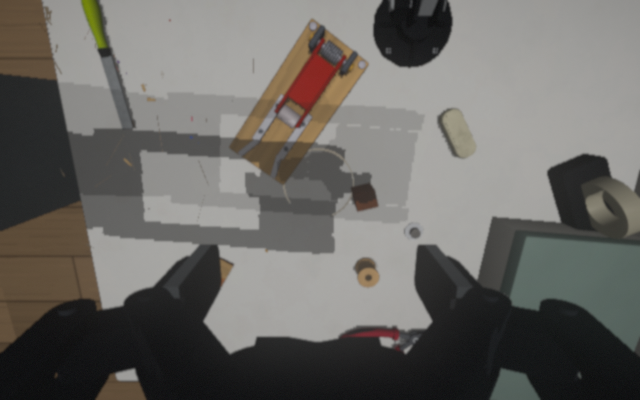

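```bash
python3 - <<'E'
from h import *
c=cv2.imread("pics/wrist.png")[5:205,210:390]; w=cv2.resize(c,None,fx=3,fy=3,interpolation=2)
b=cv2.imread("pics/side.png")[245:355,260:330]; s=cv2.resize(b,(int(70*3.4),int(110*3.4)),interpolation=2)
o=np.zeros((600,790,3),np.uint8);o[:600,:540]=w;o[:s.shape[0],545:545+s.shape[1]]=s
cv2.imwrite("pics/crop1.png",o)
print(px2w("wrist",(320,200),0), np.array(camera_params("wrist")["R"]).round(3))
E
```

```text
[ 0.60231141 -0.04121247  0.        ] [[ 1.    -0.    -0.001]
 [ 0.    -0.966  0.259]
 [-0.001 -0.259 -0.966]]
```

View pics/crop1.png

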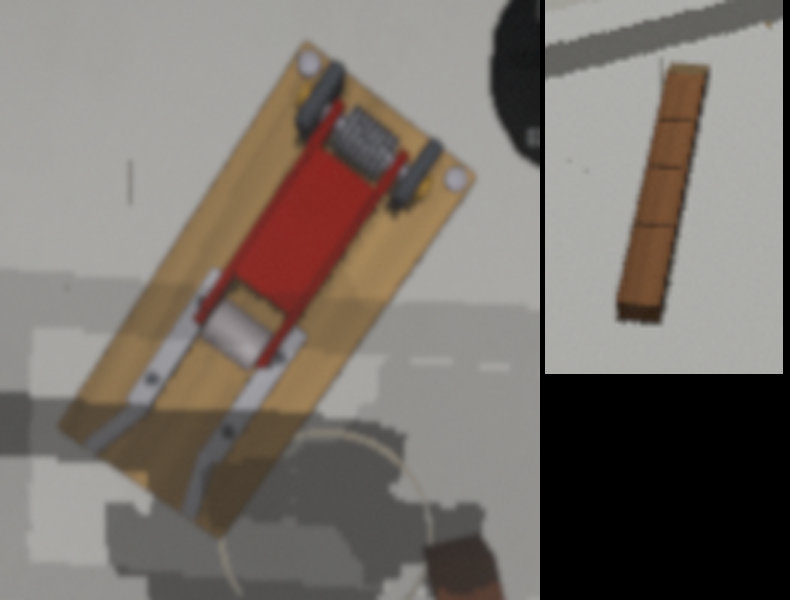

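```bash
python3 - <<'E'
from h import *
c=[px2w("wrist",((x/3+210),(y/3+5)),.014) for x,y in((60,428),(220,540),(476,178),(305,40))]
c=np.array(c);print(c.round(4),[np.linalg.norm(c[i]-c[(i+1)%4]).round(4) for i in range(4)])
m=(c[0]+c[1])/2;e=(c[2]+c[3])/2;d=e-m;print("mouth",m,"yaw",np.arctan2(d[1],d[0]), "cross", np.arctan2(*(c[0]-c[1])[[1,0]])-np.pi/2)
r=px2w("wrist",(240/3+210,330/3+5),.034);print("roller top",r,m+d/np.linalg.norm(d)*.068)
f=lambda x,y,z:px2w("side",((x-545)/3.4+260,y/3.4+245),z)
n=(f(669,65,.005)+f(709,65,.005))/2;q=(f(617,303,.014)+f(662,306,.014))/2
print("nose",n,"rear",q,np.linalg.norm((n-q)[:2]),np.arctan2(*(n-q)[[1,0]]))
E
```

```text
[[ 0.5026  0.0228  0.014 ]
 [ 0.5604 -0.0195  0.014 ]
 [ 0.6524  0.1088  0.014 ]
 [ 0.5935  0.1519  0.014 ]] [np.float64(0.0717), np.float64(0.1579), np.float64(0.073), np.float64(0.1579)]
mouth [0.53148073 0.00166652 0.014     ] yaw 0.9530161539808291 cross 0.9385791238963535
roller top [0.57136714 0.05824188 0.034     ] [0.57086817 0.05709783 0.014     ]
nose [ 0.48388502 -0.12065742  0.005     ] rear [ 0.4069018  -0.25501134  0.014     ] 0.1548463514452733 1.0504752256336476
```

```bash
python3 -m crank '[[[-0.132,-0.102,0.017],[0,0,0],85],[[-0.132,-0.102,0.017],[0,0,0],85],[[-0.132,-0.102,0.017],[0,0,0],85],[[-0.132,-0.102,0.017],[0,0,0],85],[[-0.132,-0.102,0.017],[0,0,0],85],[[-0.132,-0.102,0.017],[0,0,0],85],[[-0.132,-0.102,0.017],[0,0,0],85],[[-0.132,-0.102,0.017],[0,0,0],85],[[-0.132,-0.102,0.017],[0,0,0],85],[[-0.132,-0.102,0.017],[0,0,0],85],[[-0.132,-0.102,0.017],[0,0,0],85],[[-0.132,-0.102,0.017],[0,0,0],85]]' 60
python3 -m crank '[[[0,0,0],[0,0,0.8],50],[[0,0,0],[0,0,0.8],50],[[0,0,0],[0,0,0.8],50],[[0,0,0],[0,0,0.8],50],[[0,0,0],[0,0,0.8],50],[[0,0,0],[0,0,0.8],50],[[0,0,0],[0,0,0.8],50],[[0,0,0],[0,0,0.8],50],[[0,0,0],[0,0,0],50],[[0,0,0],[0,0,0],50],[[0,0,0],[0,0,0],50]]'
python3 - <<'E'
from h import *
from scipy.spatial.transform import Rotation as Ro
s=bot.get_state();P=camera_params("wrist");c=camera("wrist");save("w2",c)
print(s["eef_pos"],Ro.from_rotvec(s["tool_rot"]).as_matrix().round(3),s["wrist_force"])
for r in models.outline_of("wrist","strip")[:1]:print(r["p"],r["location"],cv2.minAreaRect(np.argwhere(r["mask"])[:,::-1].astype(np.float32)))
E
```

```text
clock: 1.6
eef_pos: [0.4156, -0.2384, 0.2008]
tool_rot: [2.221, 2.221, 0.0]
wrist_force: [0.8, -0.9, -0.7]
finger_gap: 0.085
finger_force: 0.0
clock: 2.52
eef_pos: [0.4164, -0.2376, 0.2008]
tool_rot: [2.71, 1.589, 0.0]
wrist_force: [-0.8, 0.4, -0.2]
finger_gap: 0.0498
finger_force: 0.0
[ 0.41640263 -0.23762558  0.20076015] [[ 0.488  0.873  0.   ]
 [ 0.873 -0.488 -0.   ]
 [-0.     0.    -1.   ]] [-0.75680093  0.4003139  -0.18372165]
0.76 [320.0, 108.5] ((317.20904541015625, 109.99566650390625), (22.02739906311035, 162.08642578125), 0.8550974130630493)
```

View pics/w2.png

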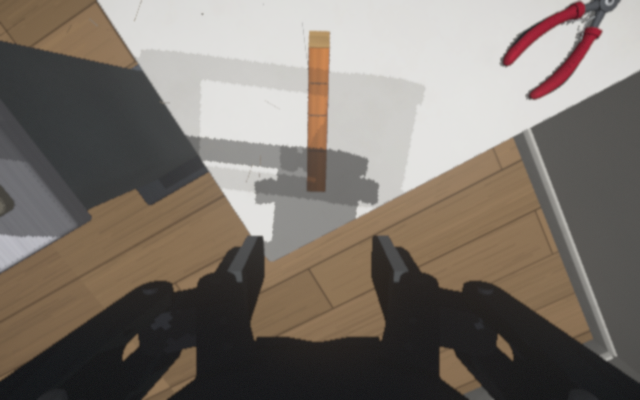

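```bash
python3 - <<'E'
from h import *
from scipy.spatial.transform import Rotation as Ro
s=bot.get_state()
n=px2w("wrist",(319.5,31),.005);q=px2w("wrist",(316.3,191),.014);d=(n-q)[:2];print(n,q,np.linalg.norm(d),np.arctan2(d[1],d[0]))
R=Ro.from_rotvec(s["tool_rot"]).as_matrix();print("yaw",np.arctan2(R[1,0],R[0,0]))
g=q+.020*np.r_[d/np.linalg.norm(d),0];print("grip",g,"in tool",R.T@(g-s["eef_pos"]), "nose",R.T@(n-s["eef_pos"]))
E
```

```text
[ 0.48438659 -0.12029541  0.005     ] [ 0.40606227 -0.25364356  0.014     ] 0.15464937537437143 1.0397175058263515
yaw 1.0601742233381635
grip [ 0.41619155 -0.23639834  0.014     ] in tool [ 0.00090912 -0.0008062   0.18674965] nose [0.13553018 0.00194716 0.19575203]
```

```bash
python3 -m crank '[[[0.006,-0.005,0.13],[0,0,0.25],45],[[0,0,0.13],[0,0,0],45],[[0,0,0.13],[0,0,0],45],[[0,0,0.13],[0,0,0],45],[[0,0,0.13],[0,0,0],45],[[0,0,0.13],[0,0,0],45],[[0,0,0.13],[0,0,0],45],[[0,0,0.13],[0,0,0],45],[[0,0,0.13],[0,0,0],45],[[0,0,0.08],[0,0,0],45],[[0,0,0.06],[0,0,0],45],[[0,0,0],[0,0,0],45],[[0,0,0],[0,0,0],45]]'
python3 -m crank '[[[0,0,0],[0,0,0],10],[[0,0,0],[0,0,0],10],[[0,0,0],[0,0,0],10],[[0,0,0],[0,0,0],10],[[0,0,0],[0,0,0],10],[[0,0,0],[0,0,0],10],[[0,0,0],[0,0,0],10],[[0,0,0],[0,0,0],10]]' 60
```

```text
clock: 3.7
eef_pos: [0.4161, -0.2363, 0.0042]
tool_rot: [-2.726, -1.56, 0.0]
wrist_force: [0.5, -0.8, -0.3]
finger_gap: 0.0447
finger_force: 0.0
clock: 4.37
eef_pos: [0.4173, -0.2372, 0.0057]
tool_rot: [2.725, 1.558, 0.002]
wrist_force: [-0.6, -0.3, 6.5]
finger_gap: 0.0184
finger_force: 59.5
```

```bash
python3 -m crank '[[[0,0,-0.05],[0,0,0],10],[[0,0,-0.1],[0,0,0],10],[[0,0,-0.1],[0,0,0],10],[[0,0,-0.1],[0,0,0],10],[[0,0,-0.1],[0,0,0],10],[[0,0,0],[0,0,0],10],[[0,0,0],[0,0,0],10],[[0,0,0],[0,0,0],10],[[0,0,0],[0,0,0],10]]'
python3 - <<'E'
from h import *
w=camera("wrist");s=camera("side")
a=w[0:300,170:470];b=cv2.resize(s[180:330,240:390],(400,400),interpolation=2)
save("crop2",np.hstack([cv2.resize(a,(400,400),interpolation=2),b]))
E
```

```text
clock: 5.12
eef_pos: [0.4154, -0.2359, 0.0705]
tool_rot: [-2.726, -1.558, 0.001]
wrist_force: [-0.1, -0.1, -1.2]
finger_gap: 0.0179
finger_force: 58.8
```

View pics/crop2.png

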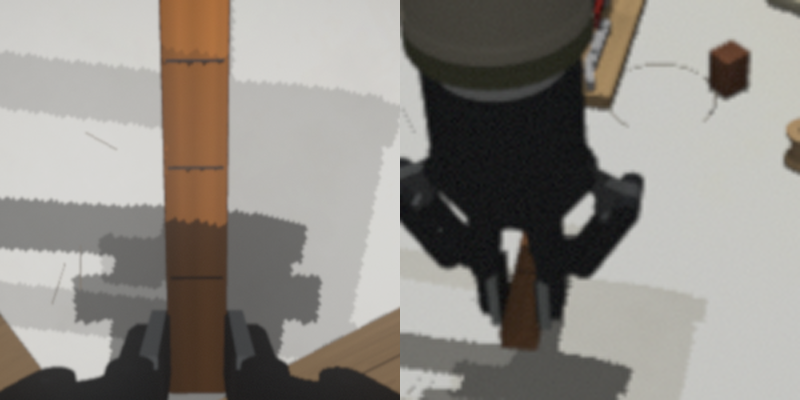

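```bash
python3 - <<'E'
from h import *
from scipy.spatial.transform import Rotation as Ro
s=bot.get_state();P=camera_params("wrist");im=camera("wrist").astype(float)
Rt=Ro.from_rotvec(s["tool_rot"]).as_matrix();Rc=np.array(P["R"]);tc=np.array(P["t"])
f=im[...,0]-im[...,2]
A=[]
for v in list(range(5,160,5))+list(range(175,225,5)):
    r=cv2.GaussianBlur(f,(1,5),0)[v,270:370]; m=r[45:55].mean(); bg=np.median(r[:10]); th=(m+bg)/2
    i=np.where(r>th)[0]; l,h=i[0],i[-1]
    L=270+l-(r[l]-th)/(r[l]-r[l-1]); H=270+h+(r[h]-th)/(r[h]-r[h+1])
    z=P["fx"]*.02/(H-L); pc=np.array([((L+H)/2-P["cx"])/P["fx"]*z,(v-P["cy"])/P["fy"]*z,z])
    A.append(np.r_[v,H-L,Rt.T@(Rc.T@(pc-tc)-s["eef_pos"])])
A=np.array(A);print(A[::5].round(4))
print("z slope",np.polyfit(A[:,2],A[:,4],1),"y slope",np.polyfit(A[:,2],A[:,3],1))
E
```

```text
[[ 5.00000e+00  5.15810e+01  1.03000e-01 -5.00000e-04 -1.90000e-03]
 [ 3.00000e+01  5.03573e+01  9.44000e-02 -4.00000e-04 -1.10000e-03]
 [ 5.50000e+01  4.95604e+01  8.51000e-02 -3.00000e-04 -1.40000e-03]
 [ 8.00000e+01  4.86394e+01  7.56000e-02 -3.00000e-04 -1.40000e-03]
 [ 1.05000e+02  4.74444e+01  6.57000e-02 -2.00000e-04 -6.00000e-04]
 [ 1.30000e+02  4.69096e+01  5.54000e-02 -2.00000e-04 -1.80000e-03]
 [ 1.55000e+02  4.57722e+01  4.46000e-02 -1.00000e-04 -1.10000e-03]
 [ 1.95000e+02  4.49074e+01  2.71000e-02  1.00000e-04 -3.00000e-03]
 [ 2.20000e+02  4.35568e+01  1.48000e-02  2.00000e-04 -1.70000e-03]]
z slope [ 0.01408678 -0.00278467] y slope [-0.00759083  0.00030654]
```

```bash
python3 -m crank '[[[0,0,0],[0,0,0.58],10],[[0,0,0],[0,0,0.58],10],[[0.074,-0.029,0],[0,0,0],10],[[0.074,-0.029,0],[0,0,0],10],[[0.074,-0.029,0],[0,0,0],10],[[0.074,-0.029,0],[0,0,0],10],[[0.074,-0.029,0],[0,0,0],10],[[0.074,-0.029,0],[0,0,0],10],[[0.074,-0.029,0],[0,0,0],10],[[0.074,-0.029,0],[0,0,0],10],[[0.074,-0.029,0],[0,0,0],10],[[0.074,-0.029,0],[0,0,0],10],[[0,0,0.08],[0,0,0],10],[[0,0,0.08],[0,0,0],10],[[0,0,0.08],[0,0,0],10],[[0,0,0],[0,0,0],10],[[0,0,0],[0,0,0],10],[[0,0,0],[0,0,0],10]]'
python3 - <<'E'
from h import *
from scipy.spatial.transform import Rotation as Ro
s=bot.get_state();R=Ro.from_rotvec(s["tool_rot"]).as_matrix();n=R@[.135,-.0007,0]+s["eef_pos"]
u=np.array([np.cos(.953),np.sin(.953)]);d=n[:2]-[.5315,.0017];print("nose",n,"jig x,y",d@u,d@[-u[1],u[0]],"yaw",np.arctan2(R[1,0],R[0,0]),s["wrist_force"])
a=camera("side");b=camera("scene")
save("crop3",np.hstack([cv2.resize(a[145:265,255:375],(400,400),interpolation=2),cv2.resize(b[135:255,245:365],(400,400),interpolation=2)]))
E
```

```text
clock: 6.77
eef_pos: [0.4462, -0.1206, 0.0363]
tool_rot: [2.796, 1.432, 0.001]
wrist_force: [0.1, -0.5, -0.2]
finger_gap: 0.018
finger_force: 58.8
nose [ 0.52455235 -0.01062746  0.03633342] jig x,y -0.014073171536864796 -0.001477130939254507 yaw 0.946690187655549 [ 0.05460228 -0.48907964 -0.2263023 ]
```

View pics/crop3.png

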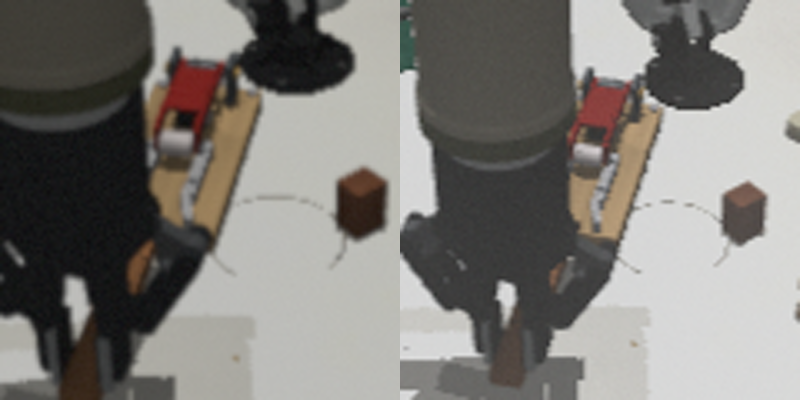

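```bash
python3 -m crank '[[[0,-0.005,0.045],[0,0,0],10],[[0,-0.005,0.04],[0,0,0],10],[[0.03,0,0],[0,0,0],10],[[0.03,0,0],[0,0,0],10],[[0.03,0,0],[0,0,0],10],[[0.03,0,0],[0,0,0],10],[[0.03,0,0],[0,0,0],10],[[0.03,0,0],[0,0,0],10],[[0,0,0],[0,0,0],10],[[0,0,0],[0,0,0],10]]'
python3 -m crank '[[[0,0,0.008],[0,0,0],10],[[0,0,0.008],[0,0,0],10],[[0,0,0],[0,0,0],10],[[0,0,0],[0,0,0],10]]'
```

```text
clock: 7.7
eef_pos: [0.4606, -0.0979, 0.023]
tool_rot: [2.796, 1.432, 0.0]
wrist_force: [0.5, -0.2, -1.0]
finger_gap: 0.0179
finger_force: 58.8
clock: 8.03
eef_pos: [0.4602, -0.0983, 0.0204]
tool_rot: [-2.797, -1.431, 0.0]
wrist_force: [0.7, 0.1, -0.6]
finger_gap: 0.018
finger_force: 58.8
```

```bash
python3 -m crank '[[[0.02,0,0],[0,0,0],10],[[0.02,0,0],[0,0,0],10],[[0.02,0,0],[0,0,0],10],[[0.02,0,0],[0,0,0],10],[[0.02,0,0],[0,0,0],10],[[0.02,0,0],[0,0,0],10],[[0.02,0,0],[0,0,0],10],[[0.02,0,0],[0,0,0],10],[[0,0,0],[0,0,0],10],[[0,0,0],[0,0,0],10]]'
python3 - <<'E'
from h import *
b=camera("wrist");a=camera("scene")
save("crop4",np.hstack([cv2.resize(b[:260,190:450],(500,500),interpolation=2),cv2.resize(a[150:230,270:320],(300,480),interpolation=2)[:500] if 0 else cv2.resize(a[140:240,260:320],(300,500),interpolation=2)]))
E
```

```text
clock: 8.87
eef_pos: [0.4745, -0.0784, 0.0205]
tool_rot: [-2.796, -1.432, 0.0]
wrist_force: [-1.1, 0.9, -0.1]
finger_gap: 0.018
finger_force: 58.8
```

View pics/crop4.png

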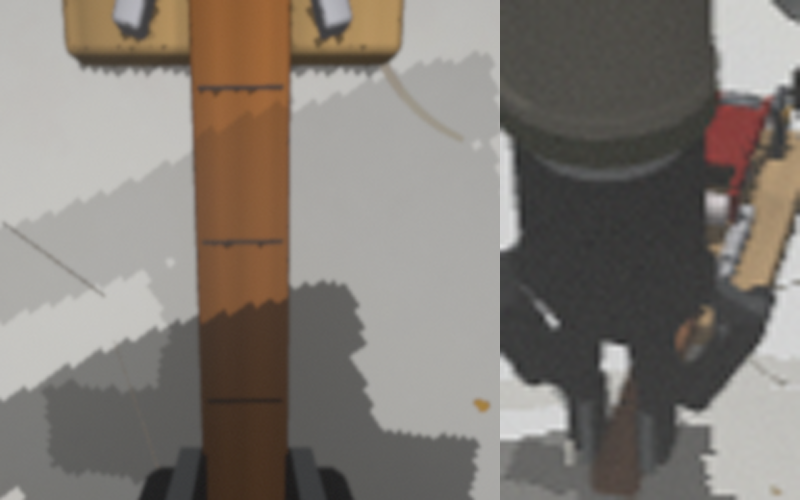

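```bash
python3 -m crank '[[[0,-0.008,0.003],[0,0,0],10],[[0,0,0.003],[0,0,0],10],[[0,0,0],[0,0,0],10],[[0,0,0],[0,0,0],10]]'
python3 -m crank '[[[0,0,0.004],[0,0,0],10],[[0,0,0],[0,0,0],10],[[0,0,0],[0,0,0],10]]'
```

```text
clock: 9.3
eef_pos: [0.4736, -0.0782, 0.0198]
tool_rot: [2.797, 1.431, 0.0]
wrist_force: [0.5, 0.3, -1.3]
finger_gap: 0.0179
finger_force: 58.8
clock: 9.55
eef_pos: [0.4737, -0.0781, 0.0192]
tool_rot: [2.797, 1.431, 0.0]
wrist_force: [-0.1, -0.2, 0.1]
finger_gap: 0.0179
finger_force: 58.9
```

```bash
python3 -m crank '[[[0,0,0.004],[0,0,0],10],[[0,0,0],[0,0,0],10],[[0,0,0],[0,0,0],10]]'
python3 -m crank '[[[0,0,0.004],[0,0,0],10],[[0,0,0],[0,0,0],10],[[0,0,0],[0,0,0],10]]'
python3 -m crank '[[[0,0,0.004],[0,0,0],10],[[0,0,0],[0,0,0],10],[[0,0,0],[0,0,0],10]]'
```

```text
clock: 9.8
eef_pos: [0.4737, -0.0781, 0.0186]
tool_rot: [2.796, 1.431, 0.0]
wrist_force: [0.2, -0.9, 0.5]
finger_gap: 0.0178
finger_force: 59.0
clock: 10.05
eef_pos: [0.4737, -0.0781, 0.018]
tool_rot: [2.797, 1.431, 0.0]
wrist_force: [0.1, -0.5, 1.3]
finger_gap: 0.0182
finger_force: 59.1
clock: 10.3
eef_pos: [0.4736, -0.0781, 0.0174]
tool_rot: [2.797, 1.431, 0.0]
wrist_force: [0.2, -0.9, 2.2]
finger_gap: 0.0179
finger_force: 59.1
```

```bash
python3 -m crank '[[[0.02,0,-0.004],[0,0,0],10],[[0.02,0,0],[0,0,0],10],[[0.02,0,0],[0,0,0],10],[[0.02,0,0],[0,0,0],10],[[0.02,0,0],[0,0,0],10],[[0.02,0,0],[0,0,0],10],[[0,0,0],[0,0,0],10]]'
python3 -m crank '[[[0.015,0,0],[0,0,0],10],[[0.015,0,0],[0,0,0],10],[[0.015,0,0],[0,0,0],10],[[0,0,0],[0,0,0],10]]'
python3 -m crank '[[[0.015,0,0],[0,0,0],10],[[0.015,0,0],[0,0,0],10],[[0,0,0],[0,0,0],10]]'
```

```text
clock: 10.88
eef_pos: [0.4845, -0.0628, 0.018]
tool_rot: [2.796, 1.432, 0.001]
wrist_force: [0.2, 1.1, 2.7]
finger_gap: 0.0178
finger_force: 59.2
clock: 11.22
eef_pos: [0.4883, -0.0576, 0.018]
tool_rot: [2.797, 1.431, 0.001]
wrist_force: [-0.2, -0.3, 3.2]
finger_gap: 0.0184
finger_force: 59.2
clock: 11.47
eef_pos: [0.4908, -0.0543, 0.0182]
tool_rot: [2.796, 1.431, -0.0]
wrist_force: [-2.6, -1.4, 6.4]
finger_gap: 0.0181
finger_force: 59.7
```

```bash
python3 -m crank '[[[0.01,0,-0.004],[0,0,0],10],[[0.01,0,0],[0,0,0],10],[[0,0,0],[0,0,0],10]]'
python3 -m crank '[[[0.01,0,0],[0,0,0],10],[[0.01,0,0],[0,0,0],10],[[0,0,0],[0,0,0],10]]'
python3 -m crank '[[[0.01,0,0],[0,0,0],10],[[0.01,0,0],[0,0,0],10],[[0,0,0],[0,0,0],10]]'
```

```text
clock: 11.72
eef_pos: [0.4921, -0.0526, 0.0187]
tool_rot: [2.796, 1.431, -0.003]
wrist_force: [-4.9, -5.2, 8.1]
finger_gap: 0.0178
finger_force: 59.8
clock: 11.97
eef_pos: [0.4937, -0.0504, 0.0187]
tool_rot: [2.796, 1.431, -0.003]
wrist_force: [-5.1, -6.6, 9.3]
finger_gap: 0.0182
finger_force: 59.9
clock: 12.22
eef_pos: [0.4955, -0.048, 0.0188]
tool_rot: [2.796, 1.431, -0.003]
wrist_force: [-6.0, -6.2, 9.7]
finger_gap: 0.0177
finger_force: 60.0
```

```bash
python3 -m crank '[[[0.01,0,-0.005],[0,0,0],10],[[0.01,0,0],[0,0,0],10],[[0,0,0],[0,0,0],10]]'
python3 -m crank '[[[0.01,0,-0.004],[0,0,0],10],[[0.01,0,0],[0,0,0],10],[[0,0,0],[0,0,0],10]]'
python3 -m crank '[[[0.01,0,0],[0,0,0],10],[[0.01,0,0],[0,0,0],10],[[0.01,0,0],[0,0,0],10],[[0,0,0],[0,0,0],10]]'
```

```text
clock: 12.47
eef_pos: [0.4971, -0.0455, 0.0193]
tool_rot: [2.796, 1.431, -0.003]
wrist_force: [-5.6, -5.3, 7.3]
finger_gap: 0.0178
finger_force: 59.8
clock: 12.72
eef_pos: [0.4988, -0.0428, 0.0196]
tool_rot: [2.796, 1.431, -0.003]
wrist_force: [-2.5, -5.3, 5.0]
finger_gap: 0.0179
finger_force: 59.4
clock: 13.05
eef_pos: [0.5019, -0.0384, 0.0196]
tool_rot: [-2.797, -1.431, 0.001]
wrist_force: [-1.2, -2.9, 4.7]
finger_gap: 0.018
finger_force: 59.3
```

```bash
python3 -m crank '[[[0.008,0,0],[0,0,0],10],[[0.008,0,0],[0,0,0],10],[[0.008,0,0],[0,0,0],10],[[0,0,0],[0,0,0],10],[[0,0,0],[0,0,0],10]]'
```

```text
clock: 13.47
eef_pos: [0.5042, -0.0353, 0.0197]
tool_rot: [-2.796, -1.431, -0.0]
wrist_force: [-1.0, -1.5, 2.0]
finger_gap: 0.0182
finger_force: 59.1
```

```bash
python3 -m crank '[[[0.005,0,0],[0,0,0],10],[[0.005,0,0],[0,0,0],10],[[0,0,0],[0,0,0],10],[[0,0,0],[0,0,0],10]]'
```

```text
clock: 13.8
eef_pos: [0.5049, -0.0342, 0.0197]
tool_rot: [-2.796, -1.431, -0.0]
wrist_force: [-1.6, -1.2, 2.0]
finger_gap: 0.0183
finger_force: 59.0
```

```bash
python3 -m crank '[[[0.005,0,0],[0,0,0],10],[[0.005,0,0],[0,0,0],10],[[0,0,0],[0,0,0],10]]'
```

```text
clock: 14.05
eef_pos: [0.5058, -0.033, 0.0197]
tool_rot: [-2.796, -1.431, 0.0]
wrist_force: [-1.2, -1.5, -0.1]
finger_gap: 0.0181
finger_force: 59.0
```

```bash
python3 -m crank '[[[0.005,0,0],[0,0,0],10],[[0.005,0,0],[0,0,0],10],[[0,0,0],[0,0,0],10]]'
```

```text
clock: 14.3
eef_pos: [0.5067, -0.0317, 0.0197]
tool_rot: [-2.796, -1.431, 0.0]
wrist_force: [-1.3, -2.3, 0.8]
finger_gap: 0.018
finger_force: 58.9
```

```bash
python3 -m crank '[[[0.005,0,0],[0,0,0],10],[[0.005,0,0],[0,0,0],10],[[0,0,0],[0,0,0],10]]'
```

```text
clock: 14.55
eef_pos: [0.5076, -0.0305, 0.0197]
tool_rot: [-2.797, -1.431, 0.0]
wrist_force: [-2.1, -1.6, -0.7]
finger_gap: 0.0178
finger_force: 58.9
```

```bash
python3 -m crank '[[[0.005,0,0],[0,0,0],10],[[0.005,0,0],[0,0,0],10],[[0,0,0],[0,0,0],10]]'
```

```text
clock: 14.8
eef_pos: [0.5084, -0.0293, 0.0197]
tool_rot: [-2.796, -1.431, 0.0]
wrist_force: [-1.0, -0.7, -0.4]
finger_gap: 0.0182
finger_force: 58.8
```

```bash
python3 -m crank '[[[0.005,0,0],[0,0,0],10],[[0.005,0,0],[0,0,0],10],[[0,0,0],[0,0,0],10]]'
```

```text
clock: 15.05
eef_pos: [0.5094, -0.0281, 0.0197]
tool_rot: [-2.796, -1.431, 0.0]
wrist_force: [-0.9, -0.9, -0.4]
finger_gap: 0.0184
finger_force: 58.7
```

```bash
python3 -m crank '[[[0.005,0,0],[0,0,0],10],[[0.005,0,0],[0,0,0],10],[[0,0,0],[0,0,0],10]]'
```

```text
clock: 15.3
eef_pos: [0.5102, -0.0269, 0.0197]
tool_rot: [-2.796, -1.431, 0.0]
wrist_force: [-1.6, -1.8, -1.1]
finger_gap: 0.0182
finger_force: 58.7
```

```bash
python3 -m crank '[[[0.005,0,0.001],[0,0,0],10],[[0.005,0,0.001],[0,0,0],10],[[0,0,0],[0,0,0],10]]'
```

```text
clock: 15.55
eef_pos: [0.5113, -0.0258, 0.0197]
tool_rot: [2.797, 1.431, 0.0]
wrist_force: [-2.7, -1.9, 1.1]
finger_gap: 0.018
finger_force: 59.1
```

```bash
python3 -m crank '[[[0.004,0,0],[0,0,0],10],[[0.003,0,0],[0,0,0],10],[[0,0,0],[0,0,0],10]]'
```

```text
clock: 15.8
eef_pos: [0.5117, -0.0252, 0.0197]
tool_rot: [2.796, 1.431, -0.001]
wrist_force: [-4.4, -2.9, 3.9]
finger_gap: 0.0179
finger_force: 59.3
```

```bash
python3 -m crank '[[[0.004,0,0],[0,0,0],10],[[0,0,0],[0,0,0],10],[[0,0,0],[0,0,0],10]]'
```

```text
clock: 16.05
eef_pos: [0.5118, -0.025, 0.0197]
tool_rot: [2.796, 1.431, -0.001]
wrist_force: [-5.3, -5.7, 4.9]
finger_gap: 0.0179
finger_force: 59.4
```

```bash
python3 -m crank '[[[0.003,0,0],[0,0,0],10],[[0,0,0],[0,0,0],10],[[0,0,0],[0,0,0],10],[[0,0,0],[0,0,0],10]]'
```

```text
clock: 16.38
eef_pos: [0.5119, -0.0249, 0.0196]
tool_rot: [2.796, 1.431, -0.002]
wrist_force: [-6.3, -5.3, 5.4]
finger_gap: 0.0181
finger_force: 59.5
```

```bash
python3 -m crank '[[[0.003,0,0],[0,0,0],10],[[0,0,0],[0,0,0],10],[[0,0,0],[0,0,0],10],[[0,0,0],[0,0,0],10]]'
python3 - <<'E'
from h import *
F=[]
for _ in range(6): camera("scene");F.append(bot.get_state()["wrist_force"])
f=np.mean(F,0);print(f,f[:2]@[-.579,-.815])
E
```

```text
clock: 16.72
eef_pos: [0.512, -0.0247, 0.0196]
tool_rot: [2.796, 1.431, -0.003]
wrist_force: [-7.5, -6.3, 6.7]
finger_gap: 0.0179
finger_force: 59.6
[-7.53809796 -6.74006429  6.19074601] 9.857711109883402
```

```bash
python3 -m crank '[[[0,0,0],[0,0,0],24],[[0,0,0],[0,0,0],30],[[0,0,0],[0,0,0],40],[[0,0,0],[0,0,0],40],[[0,0,0],[0,0,0],40],[[0,0,0],[0,0,0],40]]'
python3 -m crank '[[[0,0,-0.05],[0,0,0],40],[[0,0,-0.1],[0,0,0],40],[[-0.1,0,-0.1],[0,0,0],40],[[-0.1,0,-0.1],[0,0,0],40],[[-0.1,0,-0.1],[0,0,0],40],[[-0.1,0,-0.1],[0,0,0],40],[[-0.1,0,-0.1],[0,0,0],40],[[-0.1,0,-0.1],[0,0,0],40],[[-0.1,0,-0.1],[0,0,0],40],[[0,0,-0.1],[0,0,0],40],[[0,0,-0.1],[0,0,0],40],[[0,0,0],[0,0,0],40],[[0,0,0],[0,0,0],40]]'
python3 - <<'E'
from h import *
w=camera("wrist");a=camera("scene")
save("crop5",np.hstack([cv2.resize(w[:250,195:445],(500,500),interpolation=2),cv2.resize(a[140:240,265:325],(300,500),interpolation=2)]))
print(bot.get_state()["eef_pos"])
E
```

```text
clock: 17.52
eef_pos: [0.5128, -0.0236, 0.0195]
tool_rot: [2.797, 1.431, 0.001]
wrist_force: [-0.5, 1.0, 0.9]
finger_gap: 0.0399
finger_force: 0.0
clock: 18.6
eef_pos: [0.4519, -0.1092, 0.1782]
tool_rot: [2.795, 1.43, 0.003]
wrist_force: [-0.6, -0.2, 0.4]
finger_gap: 0.0403
finger_force: 0.0
[ 0.45082312 -0.10866453  0.17625628]
```

View pics/crop5.png

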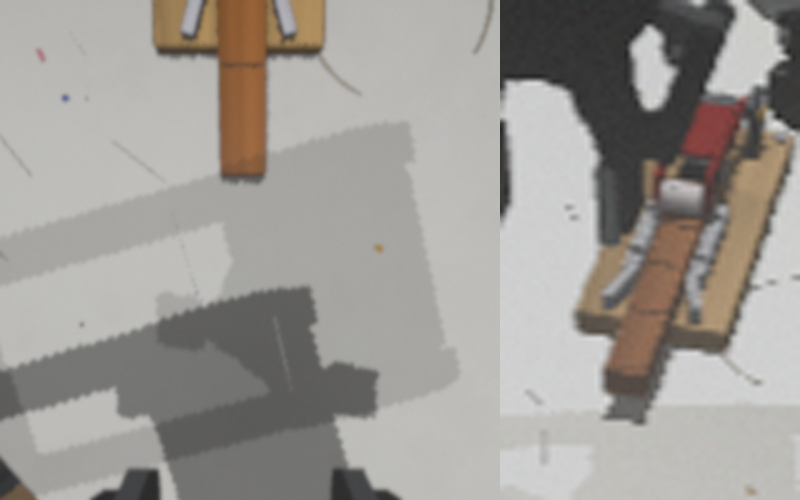

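```bash
python3 -c "
from station import job;print(job.finish_job())"
```

```text
the job is handed in; nothing more can be done
None
```

The strip is lying in the channel under the roller, nose against the end stop at about 102 mm from the mouth edge. I pressed it there with an estimated 7.5 N, then released it, moved the gripper clear and handed the job in at about 19 s of the 67 s allowed; the hand-in returned no verdict.

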